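Fit the press strainer, then hold the reamer over the hopper

TASK

The juice press still lacks its strainer: slide the flat strainer fully home into the slot under the hopper and let go of it. Then draw the wooden lemon reamer (the one with the ridged, pointed head) up out of the tool rack and hold it for me to twist lemon halves onto: point down just above the middle of the hopper, slanted about half-way between upright and level, touching nothing but your gripper. Finish still holding it there, steady, and leave everything else on the table where it is.

Things in the scene. Friction and masses are not known exactly. Their poses are not given: they have to be found in the camera images.
- press: Cast aluminium hand juice press, fixed. Sizes in mm. Origin on the table under the middle of its hopper, z up, -x its front (slot side). Base plate 14 high, x -57 to 127, y +-82. Column of radius 15 at x 100. Slide housing under the hopper: x -55 to 57, y +-61, z 128 to 155, slot open to the front. Spout below it ends at z 116.
- slot_end (a point): Inner end of the slot, on its floor, mid-width (press frame x 50, y 0, z 138); axes as the press. The slot runs from its open mouth at x -105 here to the back stop at x 0; 94 wide, 9 high (floor z 0, roof z 9). Its floor is two runners at the sides, which stick out 20 mm farther in front (to x -125), roofless and slightly flared, as a landing ledge.
- hopper_mouth (a point): Centre of the rim of the round open hopper (funnel), 191 mm above the table (press frame 0, 0, 191), z up. Rim outer radius 60, inner 56. Behind it the press's column rises to z 321 and the fixed screw head is swung aside to x 142, y 91 of the press frame: disc of radius 41 from z 213 up, arm from the column at z 275 to 321, black knob on top to z 382. Keep clear of it.
- strainer: Strainer slide, loose, steel, about 0.2 kg, flat on the table at first. Perforated plate 104 (x) x 90 (y) x 6 mm; origin mid underside of the plate. A tongue 30 wide runs from the front edge (x -52) to x -121 and carries the pull. Fully home its rear edge (x 52) is at the back stop and it lies on the runners: origin at x -2, y 0, z 138 of the press frame, axes parallel to the press's.
- strainer_pull (a point): Middle of the strainer's upright pull, at x -115, y 0, z 27 of the strainer: a flat steel tab 12 thick (x), 30 wide (y), from z 6 to z 42 mm of the strainer. With the strainer home it stands 60 mm in front of the housing.
- rack: Dark wooden tool rack, fixed: base 80 x 260 x 10 mm, end panels, upper board 12 thick with its top at z 85 and three holes of diameter 41 at y -80, 0, 80. Origin mid underside; the row runs along y. Three wooden tools hang in the holes by their shoulders, heads down, handles up, in any order.
- reamer: Wooden lemon reamer, loose, 70 g, 167 mm long, upright in a rack hole. Origin at the point of its head (23 above the table at first), z from point to handle end. Ridged cone head z 0 to 62, radius up to 18; shoulder radius 22.5 at z 62 to 70, resting on the board; straight round handle radius 11 at z 76 to 148; end bead radius 13.5 up to z 167. Lifts straight up out of the hole.
- muddler: Wooden muddler in another hole of the rack, to be left there: plain flat-ended cylinder head of radius 16.5, same shoulder, thick straight handle of radius 15, 185 mm long. Origin at the middle of its lower end.
- dipper: Wooden honey dipper in the third hole, to be left there: grooved barrel head, same shoulder, thin handle of radius 5.5 with a small ball at its end, 183 mm long. Origin at its lower end.
- pitcher: Small glass pitcher, radius 37, 94 mm high, handle at its +y, standing on the press's base under the spout; to be left there. Origin: middle of its underside.
- saucer: White ceramic saucer, radius 62, 16 mm high, with a lemon half on it; to be left. Origin: middle of its underside.
- lemon_half: Half a lemon lying cut side down on the saucer, radius 29, 40 mm high; to be left. Origin: middle of the cut face.
- lid: Grey silicone pitcher lid, radius 45, 24 mm high with its knob, on the table; to be left. Origin: middle of its underside.
- cup: White ceramic cup with a handle at its +y, radius 33, 58 mm high; to be left. Origin: middle of its underside.
- sugar_jar: Glass sugar jar with a steel cap, radius 34, 115 mm high; to be left. Origin: middle of its underside.
Not all that is in view belongs to the job. What is shaped like the strainer but green is not meant.

How it is judged:
On the way, in this order (a step that is already met when the one before it is completed fails the run):
1. the strainer is fully home in the press's slot and let go (x of strainer in the frame of press between -0.006 and 0.002 m and y of strainer in the frame of press between -0.004 and 0.004 m and z of strainer in the frame of press between 0.135 and 0.142 m and angle between the x axis of strainer and the x axis of press, either way round below 0.06 rad and angle between the z axis of strainer and the z axis of press, either way round below 0.06 rad and contact force between strainer and the fingers below 0.1 N), for 0.2 s.
2. the reamer is drawn up clear of the rack, its point above the rack's board (z of reamer in the frame of rack above 0.09 m and contact force between reamer and the fingers above 0.5 N), for 0.1 s.
At the end, for the whole second after the job is handed in: Strainer let go, home within 4 mm, flat and square within 0.06 rad. Reamer held by the gripper alone, steady, its point within 35 mm of the hopper's axis and 3 to 80 mm above the rim, point down, 29 to 62 degrees from vertical. Bystanders within 25 mm of where they were (all of step 1 and horizontal distance between reamer and hopper_mouth below 0.035 m and z of reamer in the frame of hopper_mouth between 0.003 and 0.08 m and angle between reamer's own z axis and vertical between 0.5 and 1.08 rad and contact force between reamer and the fingers above 0.5 N and contact force between reamer and press below 0.05 N and linear speed of reamer below 0.03 m/s); the arm keeps its last pose, push and grip.
It fails at once if the pitcher under the press is disturbed (moved more than 25 mm) (distance of pitcher from where it was at the start of the episode above 0.025 m).
It fails at once if the muddler or the honey dipper is disturbed (moved more than 25 mm) (distance of any of muddler, dipper from where it was at the start of the episode above 0.025 m).
It fails at once if the saucer or its lemon half is disturbed (moved more than 25 mm) (distance of any of saucer, lemon_half from where it was at the start of the episode above 0.025 m).
It fails at once if the lid, the cup or the sugar jar is disturbed (moved more than 25 mm) (distance of any of lid, cup, sugar_jar from where it was at the start of the episode above 0.025 m).
It also fails if it takes over 70 s, if anything falls off the work surface, if the arm or the gripper's body presses on something with over 40 N, if the wrist force passes 120 N, or if a joint passes its speed limit or range.

ROBOT

A 7-joint arm with a two-finger parallel gripper is mounted at the origin on the work surface. World frame = base frame: x ahead of the robot, y to its left, z up, the work surface at z = 0. Lengths are in m, angles in rad, forces in N, time in s.
With the tool pointing down it reaches from about 0.425 to 0.95 m from the base axis. Payload 16.7 kg.
Tool frame: the origin (TCP) lies at the very end of the fingers, on their centre line; the grasp point (between the pads) lies 19 mm behind it (robot.pinch_z is the distance from the TCP to the grasp point, in m); z points along the fingers, y is the line along which they close (so a half turn about z gives the same grasp; the last joint's range is limited). The gripper opens to 94 mm and grips with 3 to 60 N. Pads are 16 mm wide; open, the fingers measure 119 mm over their backs; the gripper's body (75 mm by 177 mm) begins 78 mm behind the grasp point.
Start: joints at [-1.399, 0.426, 0.074, 1.606, -0.034, 1.111, -0.067], TCP at [0.213, 0.64, 0.175] pointing down, gripper open.
Joint ranges: [-2.85, 2.85], [-0.5, 2.14], [-1.23, 1.37], [0.21, 2.46], [-1.02, 4.16], [0.16, 2.05], [-2.73, 2.73]. Speed limits (rad/s): [1.89, 1.89, 2.39, 2.39, 3.01, 3.01, 3.01].

INTERFACE

Orientations are given as a unit quaternion [w, x, y, z].
In Python, from bench import robot gives the robot as it stands.
- The arm moves only by the tool send_rows, never from a script. Its argument "rows" is a list of rows, each a list of 7 numbers: the shift along the tool's x, y, z in m, then the turn, a rotation vector about the tool's x, y, z in rad, then the closure, from -1 (fully open) to 1 (shut). A call has 1 to 10 rows; each row shifts and turns the commanded pose from where the row before left it, along the tool's axes as they then stand; what a row does not reach is not made up. A row lasts 1/10 s, in which the tool goes at most 50 mm and 8.59 degrees, less where a joint would pass 70% of its speed; a pose out of reach is approached as far as the arm can. A call with a gripper value outside its range is refused whole. The fingers move at their own pace and stop on an object; "force" is the grip in N (left out, the last holds). Time passes only in rows, so rows that do not move let the fingers close. It gives the time, the measured TCP pose, the force, the opening and the grip force at its end, in the units of the state.
- robot.state(): the state, without advancing time (a new reading comes with each control period).
- robot.get_image(name): name is "scene" or "top"; returns a dict with "pixels" (420x560x3 uint8, blue, green, red), "fx", "fy", "cx", "cy" (pixels), "world_from_camera" (4x4, takes a point from camera to world coordinates). Camera axes: x right, y up, looking along -z (the intrinsics and any distortion apply to the point x, -y, -z); pixel columns grow to the right and rows downward; lengths in m; the calibration is good to about 2 mm. A picture is of the moment at which its call begins. There is no depth.
- robot.hand_in(): hands the job in; it is judged then, once.
Trained networks look in a picture, given as the dict that the camera call returned (one of the last four; its "shot" number tells which), for a name from the list of things; names that differ only in an ending like _2 or _b are one class to them, and where a whole thing is asked for, a point or a joint stands for the part that bears it (a point fixed in the world has none). Each returns a list of dicts, best first, with "p" (0 to 1); they miss things now and then, are a little off and sometimes report something else, mostly with a low value. They report only what shows in the picture. A call takes as long as a camera call. They do not tell look-alikes from the thing itself.
- robot.cut_out(picture, label): "pixels" (420x560 bool, what is visible of it) and "bbox" ([left, top, width, height] in pixels, round what is visible of it).
- robot.place_of(picture, label): "xy" ([column, row] in pixels: a listed point, or the origin of a listed thing).
The state is a dict: "time_s": time; "joints": joint angles; "qvel": joint speeds; "joint_efforts": joint torques, N m; "position": TCP position; "tcp_rot": TCP orientation; "contact_force": force on the tool from outside, world axes, zero at the start; "wrist_torque": the same for the moment, N m; "width": opening from 0.0 (shut) to 1.0 (fully open); "grip_force": force on a finger pad.
Only numpy, scipy, OpenCV 4.12 (cv2) and the standard library are available. Lean on these libraries where they do the work, as an engineer would, in place of code of your own. Each camera call takes 0.05 s, during which the arm holds its last target. There are 200 camera calls.

## Working session

There is one attempt and no reset: what is moved stays moved. The work goes in short steps, Python scripts to look and compute and a tool call to move; the robot and the scene stay as the last step left them, time stands still between calls to the robot, and variables do not carry over. Pictures are saved under pics/ and viewed, at most 10 in all, crops included, and the job is handed in when it is done.

Besides the shell and the picture viewer there is one more tool, called after "Request:" as name(argument=value, ...), one argument or row to a line, values as JSON. send_rows: Moves the arm, as the interface text tells. Its arguments: {"type":"object","properties":{"rows":{"type":"array","items":{"type":"array","items":{"type":"number"}}},"force":{"type":"number"}},"required":["rows"]}

```bash
mkdir -p pics; ls; python3 - <<'E'
from bench import robot
import cv2
s=robot.state();print(s)
for n in("scene","top"):
    p=robot.get_image(n);cv2.imwrite(f"pics/{n}0.png",p["pixels"])
    print(n,p["fx"],p["fy"],p["cx"],p["cy"],p["world_from_camera"],[k for k in p])
    for l in["press","slot_end","hopper_mouth","strainer","strainer_pull","rack","reamer","muddler","dipper","pitcher","saucer","lid","cup","sugar_jar"]:
        print(l,[(d["xy"],round(d["p"],2)) for d in robot.place_of(p,l)][:3])
E
```

```text
pics
{'time_s': 0.0, 'joints': array([-1.39848471,  0.42672758,  0.07385352,  1.60663284, -0.03407738,
        1.11079707, -0.06711413]), 'qvel': array([ 2.26110888e-03, -1.48700632e-04, -2.80178294e-05, -2.24623607e-03,
        2.51905996e-04, -8.39358457e-04, -6.27990443e-04]), 'joint_efforts': array([ 9.06797013e-04, -9.35830665e+01,  3.66691276e+00, -4.54173839e+01,
       -4.87740117e-02,  2.03402649e-02,  1.67674912e-04]), 'position': array([0.21337992, 0.63986496, 0.17396728]), 'tcp_rot': array([-4.60431545e-05,  1.60231557e-01,  9.87079238e-01, -6.51205633e-04]), 'contact_force': array([-0.84937438,  0.6308389 ,  0.28197564]), 'wrist_torque': array([0.00021282, 0.02805535, 0.01203972]), 'grip_force': 0.0, 'width': 1.000878725718771}
scene 538.9235036340498 538.9235036340498 280.94557188327224 204.81109002402172 [[ 0.54850458 -0.45700231  0.70020827  1.45693013]
 [ 0.83612156  0.29317757 -0.46362446 -0.66254365]
 [ 0.0065921   0.83975937  0.54291872  0.86537651]
 [ 0.          0.          0.          1.        ]] ['pixels', 'fx', 'fy', 'cx', 'cy', 'world_from_camera', 'shot']

[... 881 characters left out ...]
      ]] ['pixels', 'fx', 'fy', 'cx', 'cy', 'world_from_camera', 'shot']
press []
slot_end [([239.6, 109.7], 0.69)]
hopper_mouth [([232.2, 125.7], 0.9)]
strainer [([363.6, 330.6], 0.75), ([202.6, 239.9], 0.68)]
strainer_pull [([365.7, 288.0], 0.75), ([154.7, 244.7], 0.68)]
rack [([366.8, 235.0], 0.91)]
reamer [([373.7, 235.0], 0.7), ([368.8, 237.6], 0.5)]
muddler [([340.3, 235.7], 0.73)]
dipper [([374.3, 234.0], 0.65), ([237.1, 109.7], 0.62), ([401.2, 234.6], 0.57)]
pitcher [([243.2, 152.2], 0.67), ([237.5, 113.1], 0.19)]
saucer [([273.0, 236.5], 0.65), ([238.2, 112.8], 0.42)]
lid [([310.5, 156.5], 0.77)]
cup [([139.9, 183.6], 0.88), ([239.8, 110.1], 0.21)]
sugar_jar [([371.2, 145.3], 0.56)]
```

```bash
python3 -c "
import cv2
for n in('scene','top'):cv2.imwrite(f'pics/{n}0b.png',cv2.resize(cv2.imread(f'pics/{n}0.png'),(800,600),interpolation=cv2.INTER_CUBIC))"
```

```text
(no output)
```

View pics/scene0b.png

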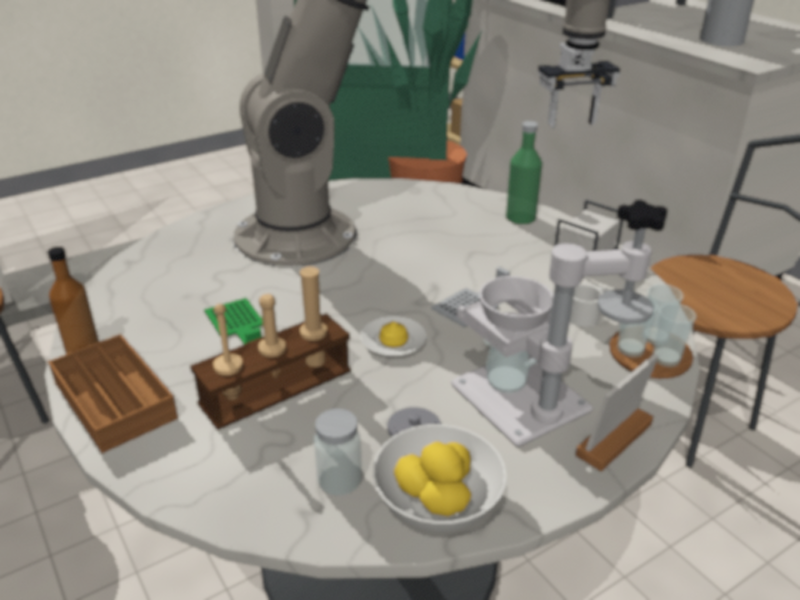

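View pics/top0b.png

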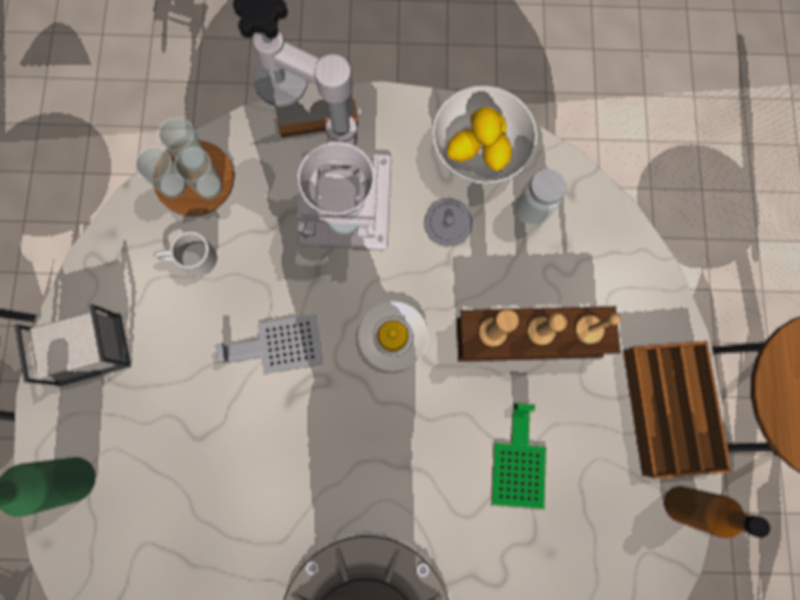

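The steel strainer lies at (290,345) in the upscaled top view with its pull on the left at (222,352), and the press hopper is at (335,180). In the rack the order is muddler (495,330), reamer (545,330), dipper (595,328). Next I need enlarged crops to get accurate positions.

```bash
python3 - <<'E'
import cv2,numpy as np
def tile(n,x,y,w,h,k,step=10):
    im=cv2.resize(cv2.imread(f'pics/{n}0.png')[y:y+h,x:x+w],None,fx=k,fy=k,interpolation=cv2.INTER_CUBIC)
    for c in range(-x%step,w,step):
        cv2.line(im,(c*k,0),(c*k,5),(0,0,255),1); cv2.putText(im,str(x+c),(c*k,14),0,.33,(0,0,255),1)
    for r in range(-y%step,h,step):
        cv2.line(im,(0,r*k),(5,r*k),(0,0,255),1); cv2.putText(im,str(y+r),(6,r*k+4),0,.33,(0,0,255),1)
    return im
a=tile('top',200,90,80,90,5); b=tile('scene',310,180,100,75,4); c=tile('scene',310,245,100,75,4)
d=tile('top',145,210,90,60,4)
cv2.imwrite('pics/m1.png',np.hstack([np.vstack([a,np.zeros((150,400,3),np.uint8)]),np.vstack([b,c])]))
e=tile('scene',295,185,80,60,5)
f=tile('scene',125,170,150,120,4,10)
cv2.imwrite('pics/m2.png',np.hstack([np.vstack([d,e[:,:360]]),np.vstack([e,d[:,:].copy()][:1]+[np.zeros((240,400,3),np.uint8)])]))
E
```

```text
(no output)
```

View pics/m1.png

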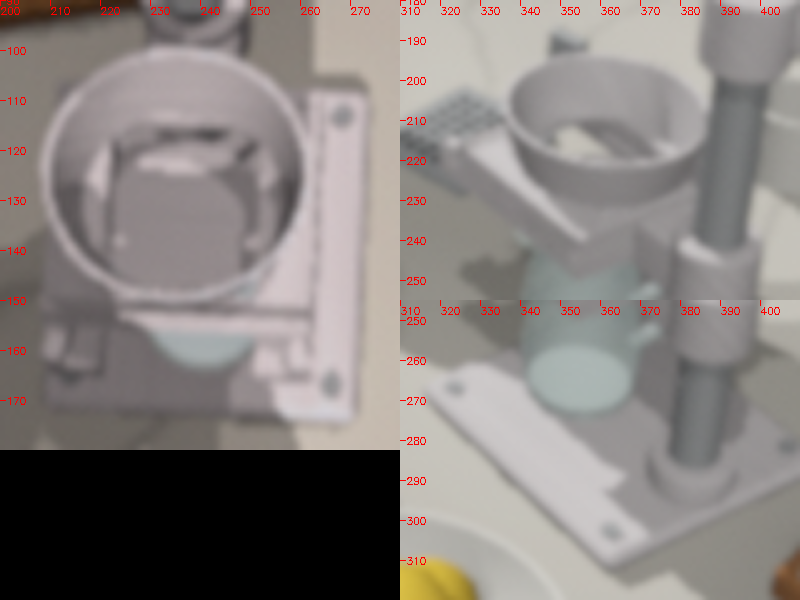

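View pics/m2.png

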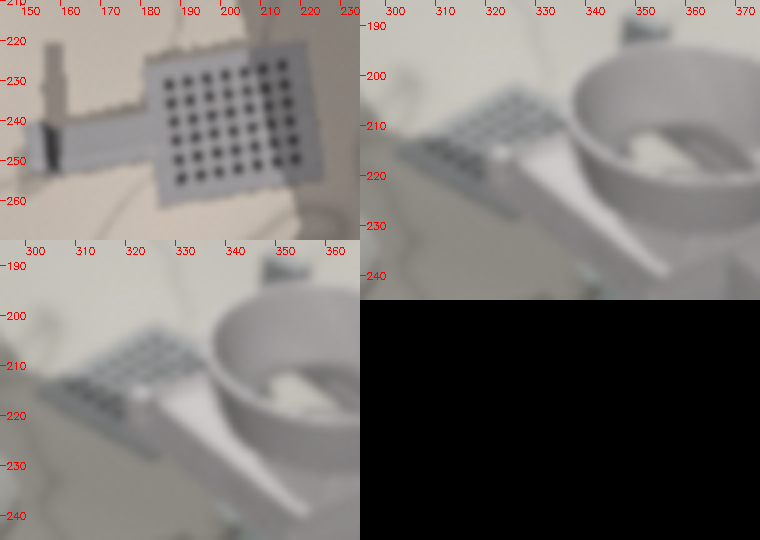

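The crops show the press rim ellipse in top, spanning about cols 208–261 and rows 99–150, the base's right-front corner at about (270,173), and the strainer plate corners at (181,224), (221,219), (226,254), (185,262). I'll fit the poses by edge alignment from these.

```bash
cat > h.py <<'E'
import numpy as np,cv2
from scipy.optimize import least_squares
from scipy.ndimage import map_coordinates
from scipy.spatial.transform import Rotation as R
def proj(p,P):
    M=np.linalg.inv(p["world_from_camera"]); c=np.atleast_2d(P)@M[:3,:3].T+M[:3,3]
    return np.c_[p["cx"]+p["fx"]*c[:,0]/-c[:,2], p["cy"]-p["fy"]*c[:,1]/-c[:,2]]
def ray_z(p,uv,z):
    T=p["world_from_camera"]; d=T[:3,:3]@np.array([(uv[0]-p["cx"])/p["fx"],-(uv[1]-p["cy"])/p["fy"],-1])
    o=T[:3,3]; return o+d*(z-o[2])/d[2]
def place(q,P): # q=x,y,yaw
    c,s=np.cos(q[2]),np.sin(q[2]); P=np.atleast_2d(P)
    return np.c_[q[0]+c*P[:,0]-s*P[:,1], q[1]+s*P[:,0]+c*P[:,1], P[:,2]]
def seg(a,b,n=25):
    t=np.linspace(0.04,.96,n)[:,None]; return np.array(a)*(1-t)+np.array(b)*t
def circ(c,r,n=60,a0=0,a1=2*np.pi):
    t=np.linspace(a0,a1,n); return np.c_[c[0]+r*np.cos(t),c[1]+r*np.sin(t),np.full(n,c[2])]
def icp(items,q,it=15,w=(4,3,2),verbose=True):
    # items: (name, picture, Nx3 local pts)
    q=np.array(q,float)
    for k in range(it):
        ww=w[min(k//5,len(w)-1)]; data=[]
        for name,p,L in items:
            g=cv2.GaussianBlur(p["pixels"],(0,0),.7).astype(float)
            u=proj(p,place(q,L)); t=np.gradient(u,axis=0); t/=np.linalg.norm(t,axis=1)[:,None]; n=np.c_[-t[:,1],t[:,0]]
            s=np.arange(-ww-.5,ww+.51,.25)
            S=np.stack([map_coordinates(g[:,:,ch],[u[:,1:]+n[:,1:]*s,u[:,:1]+n[:,:1]*s],order=1,mode='nearest') for ch in range(3)],-1)
            G=np.linalg.norm(S[:,2:]-S[:,:-2],axis=-1); ss=s[1:-1]
            G=np.where(G>.3*np.median(G.max(1)),G,0); i=G.argmax(1); ok=(G.max(1)>0)&(i>0)&(i<len(ss)-1)
            i=np.clip(i,1,len(ss)-2); r=np.arange(len(i)); a,b,c=G[r,i-1],G[r,i],G[r,i+1]
            d=ss[i]+.25*.5*(a-c)/np.where(abs(a-2*b+c)>1e-9,a-2*b+c,-1)
            data.append((name,p,L[ok],u[ok]+n[ok]*d[ok,None],n[ok]))
        f=lambda x:np.concatenate([((proj(p,place(x,L))-m)*n).sum(1) for _,p,L,m,n in data])
        q=least_squares(f,q,loss='soft_l1',f_scale=.4,x_scale=[.01,.01,.05]).x
    if verbose:
        for nm,p,L,m,n in data: e=((m-proj(p,place(q,L)))*n).sum(1); print(' ',nm,len(e),'med %.2f std %.2f'%(np.median(e),e.std()))
    return q
E
python3 - <<'E'
from h import *
from bench import robot
import pickle
T=robot.get_image("top");S=robot.get_image("scene"); pickle.dump((T,S),open("p0.pkl","wb"))
h=ray_z(T,(234.3,124.2),.191); print("hop",h)
a=ray_z(T,(200+370/5-.4,90+92/5-.4),.014);b=ray_z(T,(200+354/5-.4,90+417/5-.4),.014)
yaw=np.arctan2(*(a-b)[[1,0]]);print("yaw",yaw)
rim=circ((0,0,.191),.060); R1=seg((-.057,-.082,.014),(.127,-.082,.014))
q0=[h[0],h[1],yaw]
print(icp([("rimT",T,rim),("baseT",T,R1)],q0))
print(icp([("rimS",S,rim),("baseS",S,R1)],q0))
print(icp([("rimT",T,rim),("baseT",T,R1),("rimS",S,rim),("baseS",S,R1)],q0))
# strainer
c=[ray_z(T,(145+u/4-.4,210+v/4-.4),.006) for u,v in[(144,58),(304,38),(325,178),(160,208)]]
m=np.mean(c,0); x=(c[1]+c[2]-c[0]-c[3]);ys=np.arctan2(x[1],x[0]);print("str",m,ys)
z=.006
pl=[("rear",T,seg((.052,.045,z),(.052,-.045,z))),("s+",T,seg((-.052,.045,z),(.052,.045,z))),("s-",T,seg((-.052,-.045,z),(.052,-.045,z))),
("f1",T,seg((-.052,.045,z),(-.052,.017,z),10)),("f2",T,seg((-.052,-.045,z),(-.052,-.017,z),10)),("t+",T,seg((-.1,.015,z),(-.055,.015,z),12)),("t-",T,seg((-.1,-.015,z),(-.055,-.015,z),12))]
print(icp(pl,[m[0],m[1],ys]))
# tools: 
for p in(T,S):
    for l in["reamer","muddler","dipper","rack"]:
        print(l,[(d["bbox"],round(d["p"],2)) for d in robot.cut_out(p,l)][:3])
E
```

```text
hop [0.69493325 0.06159306 0.191     ]
yaw -0.022754881394690063
  rimT 56 med -0.67 std 0.76
  baseT 23 med -0.12 std 0.36
[ 0.69574655  0.0632505  -0.00229333]
  rimS 52 med -0.31 std 0.82
  baseS 25 med -0.06 std 0.14
[ 0.69425152  0.06254105 -0.02071077]
  rimT 57 med -0.67 std 0.75
  baseT 24 med -0.62 std 0.45
  rimS 52 med -0.54 std 0.74
  baseS 25 med 0.12 std 0.20
[ 0.69527939  0.06280915 -0.01553761]
str [0.4615936  0.14666846 0.006     ] -1.3930165892775013
  rear 25 med -0.57 std 0.54
  s+ 23 med -1.01 std 0.81
  s- 16 med 1.53 std 0.91
  f1 10 med 1.01 std 0.64
  f2 9 med -0.13 std 0.30
  t+ 12 med -0.07 std 0.65
  t- 2 med 0.19 std 1.02
[ 0.46306434  0.14742566 -1.42991734]
reamer [([367.5, 217.2, 28.2, 24.2], 0.95)]
muddler []
dipper [([398.4, 221.5, 34.5, 18.8], 0.94), ([160.7, 0.5, 110.1, 173.0], 0.36)]
rack [([317.5, 212.7, 115.8, 41.1], 0.87)]
reamer [([177.5, 207.7, 24.1, 54.7], 0.63), ([210.4, 187.0, 19.5, 67.5], 0.15)]
muddler [([207.8, 186.4, 22.2, 69.2], 0.96), ([315.8, 139.2, 151.8, 172.7], 0.53), ([254.3, 217.7, 43.6, 31.5], 0.5)]
dipper [([151.4, 215.4, 18.2, 66.0], 0.76)]
rack [([133.7, 220.5, 112.7, 78.5], 0.76)]
```

```bash
cat > rows.py <<'E'
# rows(target pos, target tool rot) from the present commanded/measured pose, in n equal rows: prints tool-frame increments
from h import *
from bench import robot
def down(yaw): # tool down, tool y at world yaw
    y=np.array([np.cos(yaw),np.sin(yaw),0]); z=np.array([0,0,-1.]); return R.from_matrix(np.c_[np.cross(y,z),y,z])
def cur():
    s=robot.state(); q=s["tcp_rot"]; return s["position"],R.from_quat([q[1],q[2],q[3],q[0]])
def rel(pos,rot,n,p0=None,r0=None):
    a,b=cur(); p0=a if p0 is None else p0; r0=b if r0 is None else r0
    rv=(r0.inv()*rot).as_rotvec(); tot=r0.inv().apply(np.array(pos)-p0)
    print("total tool shift",tot.round(4),"turn",rv.round(4))
    st=R.from_rotvec(rv/n); r=r0
    rows=[(r0*R.from_rotvec(rv*i/n)).inv().apply((np.array(pos)-p0)/n).round(4).tolist()+(rv/n).round(4).tolist() for i in range(n)]
    return rows
E
python3 - <<'E'
from rows import *
import pickle
T,S=pickle.load(open("p0.pkl","rb"))
q=[.4625,.1472,-1.425]
for P in([-.115,0,.027],[-.115,0,.042]): print(proj(T,place(q,P)),proj(S,place(q,P)))
print(ray_z(T,(154.7,244.7),.027),ray_z(S,(350.4,197.8),.027))
p=place(q,[-.115,0,.027])[0]; print(p)
a,b=cur(); print(a,b.as_matrix().round(3).tolist())
for r in rel([p[0],p[1],.15],down(-1.425),1): print(r)
# reamer axis in both views: points at z .023+.157 (bead), shoulders
t=robot.get_image("top");s=robot.get_image("scene")
for n,pp,lab in(("top",t,"reamer"),("scene",s,"reamer"),("top",t,"rack"),("scene",s,"rack")):
    m=robot.cut_out(pp,lab)[0]["pixels"]; cv2.imwrite(f"pics/mask_{n}_{lab}.png",m*255)
    c=cv2.minAreaRect(np.argwhere(m)[:,::-1].astype(np.float32)); print(n,lab,m.sum(),c, cv2.boxPoints(c).round(1).tolist())
E
```

```text
[[154.71277104 243.77280291]] [[352.75410938 195.05297719]]
[[153.01592687 243.05070031]] [[353.15714245 190.71495744]]
[0.44350445 0.26083023 0.027     ] [0.45389128 0.24536347 0.027     ]
[0.44579276 0.26097991 0.027     ]
[0.21349    0.64030926 0.17463846] [[-0.949, 0.316, -0.0], [0.316, 0.949, -0.0], [0.0, -0.0, -1.0]]
total tool shift [-0.3404 -0.2864  0.0246] turn [-1.0000e-04  1.0000e-04  2.6739e+00]
[-0.3404, -0.2864, 0.0246, -0.0001, 0.0001, 2.6739]
top reamer 435 ((381.7569580078125, 228.61878967285156), (18.582353591918945, 28.69115447998047), 48.01278305053711) [[364.8999938964844, 231.3000030517578], [386.20001220703125, 212.10000610351562], [398.6000061035156, 225.89999389648438], [377.29998779296875, 245.10000610351562]]
scene reamer 510 ((190.0, 234.5), (57.0, 18.0), 90.0) [[181.0, 206.0], [199.0, 206.0], [199.0, 263.0], [181.0, 263.0]]
top rack 2987 ((376.46905517578125, 233.5582275390625), (38.113670349121094, 114.96204376220703), 89.39690399169922) [[318.79998779296875, 215.10000610351562], [433.70001220703125, 213.89999389648438], [434.1000061035156, 252.0], [319.20001220703125, 253.1999969482422]]
scene rack 4132 ((190.84986877441406, 258.40155029296875), (49.03437805175781, 115.61483764648438), 68.79077911376953) [[128.10000610351562, 256.5], [235.89999389648438, 214.60000610351562], [253.60000610351562, 260.29998779296875], [145.8000030517578, 302.20001220703125]][ WARN:0@4.076] global loadsave.cpp:1063 imwrite_ Unsupported depth image for selected encoder is fallbacked to CV_8U.
```

Request:
send_rows(
  rows=[
    [0,0,-0.035,0,0,0,-1],
    [0,0,-0.035,0,0,0,-1],
    [0,0,-0.035,0,0,0,-1],
    [0,0,0,0,0,0.14,-1],
    [0,0,0,0,0,0.14,-1],
    [0,0,0,0,0,0.14,-1],
    [0,0,0,0,0,0.14,-1],
    [0,0,0,0,0,0.14,-1],
    [0,0,0,0,0,0.14,-1],
    [0,0,0,0,0,0.14,-1],
  ],
  force=40,
)

```text
time_s: 3.3
position: [0.2135, 0.6403, 0.2797]
tcp_rot: [0.0, 0.608, 0.794, -0.0]
contact_force: [-0.9, -0.3, 0.2]
width: 1.004
grip_force: 0.0
```

Request:
send_rows(
  rows=[
    [0,0,0,0,0,0.14,-1],
    [0,0,0,0,0,0.14,-1],
    [0,0,0,0,0,0.14,-1],
    [0,0,0,0,0,0.14,-1],
    [0,0,0,0,0,0.14,-1],
    [0,0,0,0,0,0.14,-1],
    [0,0,0,0,0,0.14,-1],
    [0,0,0,0,0,0.14,-1],
    [0,0,0,0,0,0.14,-1],
    [0,0,0,0,0,0.14,-1],
  ],
)

```text
time_s: 4.3
position: [0.2134, 0.6403, 0.2797]
tcp_rot: [-0.0, 0.977, 0.215, -0.0]
contact_force: [0.3, 0.2, -0.5]
width: 0.999
grip_force: 0.0
```

Request:
send_rows(
  rows=[
    [0,0,0,0,0,0.14,-1],
    [0,0,0,0,0,0.14,-1],
    [0.017,0.04,0,0,0,0,-1],
    [0.017,0.04,0,0,0,0,-1],
    [0.017,0.04,0,0,0,0,-1],
    [0.017,0.04,0,0,0,0,-1],
    [0.017,0.04,0,0,0,0,-1],
    [0.017,0.04,0,0,0,0,-1],
    [0.017,0.04,0,0,0,0,-1],
    [0.017,0.04,0,0,0,0,-1],
  ],
)

```text
time_s: 5.3
position: [0.3993, 0.3445, 0.2799]
tcp_rot: [-0.0, 0.997, 0.08, -0.0]
contact_force: [0.9, 0.1, -0.1]
width: 0.996
grip_force: 0.0
```

```bash
python3 - <<'E'
from rows import *
a,b=cur(); print(a,b.as_matrix().round(3).tolist(),robot.state()["joints"])
rel([.4458,.2610,.05],down(-1.425),1)
E
```

```text
[0.39929911 0.34446712 0.27987341] [[0.987, 0.159, -0.0], [0.159, -0.987, 0.001], [0.0, -0.001, -1.0]] [-1.50208453  0.10086427  0.73529132  1.83112718 -0.07225441  1.23589559
 -2.15648704]
total tool shift [0.0326 0.09   0.2298] turn [-0.0008 -0.      0.0141]
```

Request:
send_rows(
  rows=[
    [0.011,0.03,0,0,0,0.014,-1],
    [0.011,0.03,0,0,0,0,-1],
    [0.011,0.03,0.02,0,0,0,-1],
    [0,0,0.045,0,0,0,-1],
    [0,0,0.045,0,0,0,-1],
    [0,0,0.045,0,0,0,-1],
    [0,0,0.045,0,0,0,-1],
    [0,0,0.035,0,0,0,-1],
    [0,0,0.02,0,0,0,-1],
    [0,0,0.013,0,0,0,-1],
  ],
)

```text
time_s: 6.3
position: [0.4443, 0.2614, 0.0101]
tcp_rot: [0.001, 0.997, 0.073, -0.001]
contact_force: [1.0, 0.4, 1.7]
width: 1.0
grip_force: 0.0
```

Request:
send_rows(
  rows=[
    [0,0,0,0,0,0,0.3],
    [0,0,0,0,0,0,1],
    [0,0,0,0,0,0,1],
    [0,0,0,0,0,0,1],
    [0,0,0,0,0,0,1],
    [0,0,0,0,0,0,1],
    [0,0,0,0,0,0,1],
  ],
)

```text
time_s: 7.0
position: [0.4448, 0.2621, 0.0119]
tcp_rot: [-0.0, 0.997, 0.073, 0.0]
contact_force: [-0.4, -0.4, 0.8]
width: 0.44
grip_force: 0.0
```

Request:
send_rows(
  rows=[
    [0,0,0,0,0,0,1],
    [0,0,0,0,0,0,1],
    [0,0,0,0,0,0,1],
    [0,0,0,0,0,0,1],
    [0,0,0,0,0,0,1],
    [0,0,0,0,0,0,1],
    [0,0,0,0,0,0,1],
    [0,0,0,0,0,0,1],
  ],
)

```text
time_s: 7.8
position: [0.4447, 0.262, 0.0117]
tcp_rot: [0.0, 0.997, 0.073, -0.0]
contact_force: [-0.4, -0.6, 0.2]
width: 0.003
grip_force: 0.0
```

```bash
python3 - <<'E'
from rows import *
import cv2
t=robot.get_image("top");s=robot.get_image("scene")
A=cv2.resize(t["pixels"][200:280,120:240],(480,320),interpolation=cv2.INTER_CUBIC)
B=cv2.resize(s["pixels"][140:240,280:380],(320,320),interpolation=cv2.INTER_CUBIC)
cv2.imwrite("pics/c1.png",np.hstack([A,B]))
print(proj(t,cur()[0]),proj(s,cur()[0]))
E
```

```text
[[155.96490525 244.88431429]] [[352.38683104 199.18796691]]
```

View pics/c1.png

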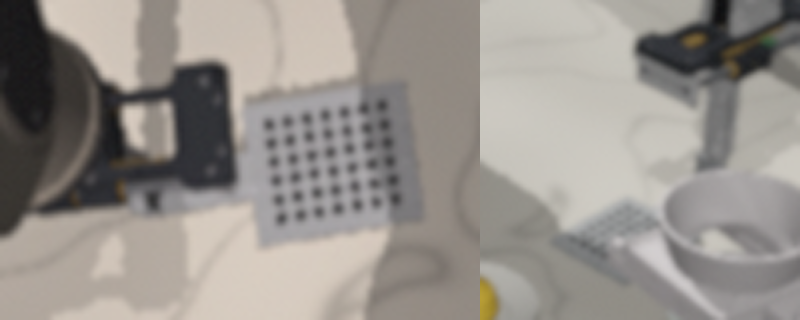

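The fingers shut fully (width 0.003) and the plate corners haven't moved, so the grasp missed. In the crop a dark spot near (157,251) looks like the pull, lower in the image than my target. I'll back off and measure it again.

Request:
send_rows(
  rows=[
    [0,0,-0.03,0,0,0,1],
    [0,0,-0.04,0,0,0,0],
    [0,0,-0.04,0,0,0,-1],
    [0,-0.04,-0.04,0,0,0,-1],
    [0,-0.045,0,0,0,0,-1],
    [0,-0.045,0,0,0,0,-1],
    [0,-0.045,0,0,0,0,-1],
  ],
)

```text
time_s: 8.6
position: [0.4194, 0.4325, 0.1575]
tcp_rot: [-0.001, 0.997, 0.073, 0.0]
contact_force: [1.1, -0.4, 1.5]
width: 0.478
grip_force: 0.0
```

```bash
python3 - <<'E'
from rows import *
import cv2,pickle
t=robot.get_image("top");s=robot.get_image("scene"); T,S=pickle.load(open("p0.pkl","rb"))
pickle.dump((t,s),open("p1.pkl","wb"))
A=cv2.resize(t["pixels"][205:265,140:240],(800,480),interpolation=cv2.INTER_CUBIC)[:,:480]
A2=cv2.resize(T["pixels"][205:265,140:240],(800,480),interpolation=cv2.INTER_CUBIC)[:240,:320]
B=cv2.resize(s["pixels"][180:210,330:370],(320,240),interpolation=cv2.INTER_CUBIC)
cv2.imwrite("pics/c2.png",np.hstack([A,np.vstack([cv2.resize(T["pixels"][220:265,140:200],(320,240),interpolation=cv2.INTER_CUBIC),B])]))
print([(d["xy"],d["p"]) for d in robot.place_of(t,"strainer_pull")],[(d["xy"],d["p"]) for d in robot.place_of(s,"strainer_pull")])
E
```

```text
[([152.8, 245.0], 0.64), ([366.9, 288.0], 0.58)] [([178.0, 236.2], 0.83)]
```

View pics/c2.png

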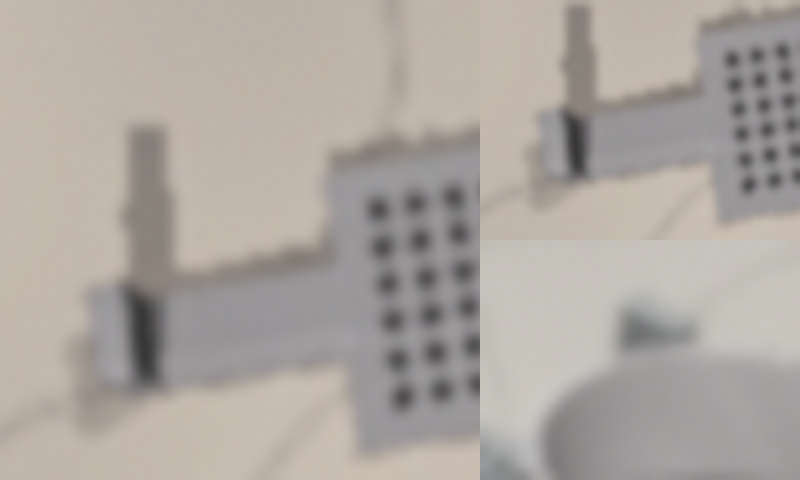

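The strainer hasn't moved. In the top view the top face of the pull spans cols 151–156 and rows 240.6–253, and in the scene view cols 347.5–357 from row 187. I'll triangulate it.

```bash
python3 - <<'E'
from rows import *
import pickle
T,S=pickle.load(open("p0.pkl","rb"))
# top: tab top-face corners (z .042), rear face base corners(z .006)
f=lambda u,v:(140+(u+.5)/8-.5,205+(v+.5)/8-.5)
for n,(u,v),z in[("TF-",(88,287),.042),("TR-",(127,285),.042),("TF+",(103,387),.042),("TR+",(137,385),.042),("base",(163,290),.006),("base",(163,385),.006)]:
    print(n,ray_z(T,f(u,v),z).round(4))
g=lambda u,v:(330+(u-480+.5)/8-.5,180+(v-240+.5)/8-.5)
for u,v in[(620,310),(640,297),(695,318)]: print("S",ray_z(S,g(u,v),.042).round(4))
a=ray_z(T,(153,246.5),0);o=T["world_from_camera"][:3,3];d=(a-o)
b=ray_z(S,(352,191),0);o2=S["world_from_camera"][:3,3];e=b-o2
st=np.linalg.lstsq(np.c_[d,-e],o2-o,rcond=None)[0];print(o+d*st[0],o2+e*st[1])
# check camera vs FK: gripper? table ref: robot base
print(proj(T,[[.4,0,0],[.2,0,0]]))
for z in(0,.042):
    for nm,p,(u,v) in(("T",T,(153,246.5)),("S",S,(352,191))): print(nm,z,ray_z(p,(u,v),z).round(4))
E
```

```text
TF- [0.452  0.2674 0.042 ]
TR- [0.4529 0.2557 0.042 ]
TF+ [0.4218 0.2605 0.042 ]
TR+ [0.4227 0.2503 0.042 ]
base [0.4559 0.2544 0.006 ]
base [0.4261 0.2521 0.006 ]
S [0.4255 0.2545 0.042 ]
S [0.4222 0.2668 0.042 ]
S [0.4449 0.2743 0.042 ]
[0.43800458 0.26197694 0.03630676] [0.43866016 0.26302846 0.03667566]
[[260.39354117 265.58595665]
 [257.96802385 348.7807161 ]]
T 0 [0.4418 0.2724 0.    ]
S 0 [0.3936 0.304  0.    ]
T 0.042 [0.4374 0.2603 0.042 ]
S 0.042 [0.4452 0.2571 0.042 ]
```

```bash
python3 - <<'E'
from rows import *
import pickle
T,S=pickle.load(open("p0.pkl","rb"));t,s=pickle.load(open("p1.pkl","rb"))
p,r=cur();print(p, robot.state()["width"])
for nm,a,b in(("top",T,t),("scene",S,s)):
    print(nm,"TCP",proj(b,p),"tips",proj(b,[p+r.apply([0,k,0]) for k in(-.0225,.0225)]),"40mm up",proj(b,[p+[0,0,.04]]))
    d=np.abs(a["pixels"].astype(int)-b["pixels"]).max(2)
    c=proj(b,p)[0].astype(int)
    w=(d[c[1]-22:c[1]+10,c[0]-16:c[0]+17]>18)
    print(c-[16,22]); print("\n".join("".join("#" if x else "." for x in row) for row in w))
E
```

```text
[0.4196049  0.43095377 0.15652132] 0.6499312039369476
top TCP [[ 57.26583093 247.04630911]] tips [[ 46.58177229 248.34981596]
 [ 67.92779151 245.74549833]] 40mm up [[ 47.3383736  244.90951473]]
[ 41 225]
#########################........
#########################........
#########################........
#########################........
#########################........
##########################.......
##########################.......
##########################.......
##########################.......
##########################.......
###########################......
###########################......
###########################......
###########################......
###########################......
###########################......
###########################......
###########################......
###########################......
###########################......
###########################......
##########################.......
##########################.......
##########################.......
##########################.......
##########################.......
############
[... 731 characters left out ...]
###.................
............####.................
.............###.................
.................................
.................................
.................................
.................................
.................................
.................................
.................................
.................................
.................................
.................................
.................................
.................................
.................................
.................................
.................................
..####...........................
..######.........................
.....######......................
```

The fingertips sit about 36 mm above the reported TCP: in the scene view they end near rows 125–129, where the TCP projects to 136–140. So the fingers closed above the pull. I'll go about 36 mm lower, and aim at the corrected tab centre (0.438, 0.2595).

Request:
send_rows(
  rows=[
    [-0.0017,0.043,0,0,0,0,-1],
    [-0.0017,0.043,0,0,0,0,-1],
    [-0.0017,0.043,0,0,0,0,-1],
    [-0.0017,0.043,0,0,0,0,-1],
    [0,0,0.045,0,0,0,-1],
    [0,0,0.045,0,0,0,-1],
    [0,0,0.04,0,0,0,-1],
    [0,0,0.024,0,0,0,-1],
    [0,0,0.01,0,0,0,-1],
    [0,0,0,0,0,0,-1],
  ],
)

```text
time_s: 9.8
position: [0.4381, 0.2579, -0.0073]
tcp_rot: [0.001, 0.997, 0.072, -0.001]
contact_force: [0.2, 0.5, 0.1]
width: 0.998
grip_force: 0.0
```

Request:
send_rows(
  rows=[
    [0,0,0.006,0,0,0,-1],
    [0,0,0.004,0,0,0,-1],
    [0,0,0,0,0,0,-1],
  ],
)

```text
time_s: 10.1
position: [0.4384, 0.2597, -0.0166]
tcp_rot: [-0.0, 0.997, 0.073, 0.0]
contact_force: [-0.5, -0.2, 0.7]
width: 0.999
grip_force: 0.0
```

Request:
send_rows(
  rows=[
    [0,0,0.003,0,0,0,-1],
    [0,0,0.002,0,0,0,-1],
    [0,0,0,0,0,0,1],
    [0,0,0,0,0,0,1],
    [0,0,0,0,0,0,1],
    [0,0,0,0,0,0,1],
    [0,0,0,0,0,0,1],
    [0,0,0,0,0,0,1],
    [0,0,0,0,0,0,1],
    [0,0,0,0,0,0,1],
  ],
)

```text
time_s: 11.1
position: [0.4383, 0.2594, -0.022]
tcp_rot: [0.0, 0.997, 0.073, -0.0]
contact_force: [-0.3, 0.2, 0.3]
width: 0.357
grip_force: 0.0
```

Request:
send_rows(
  rows=[
    [0,0,0,0,0,0,1],
    [0,0,0,0,0,0,1],
    [0,0,0,0,0,0,1],
    [0,0,0,0,0,0,1],
    [0,0,0,0,0,0,1],
    [0,0,0,0,0,0,1],
  ],
)

```text
time_s: 11.7
position: [0.4382, 0.2594, -0.022]
tcp_rot: [-0.0, 0.997, 0.073, -0.0]
contact_force: [-0.2, 0.7, 1.0]
width: 0.127
grip_force: 39.9
```

The pull is gripped: width 0.127, which is 12 mm. Next I lift, square it up with the press, and move it in front of the slot.

Request:
send_rows(
  rows=[
    [0,0,-0.02,0,0,0,1],
    [0,0,-0.035,0,0,0,1],
    [0,0,-0.035,0,0,0,1],
    [0,0,-0.035,0,0,0,1],
    [0,0,-0.035,0,0,0,1],
    [0,0,-0.02,0,0,0,1],
    [0,0,0,0,0,-0.1,1],
    [0,0,0,0,0,-0.14,1],
    [0,0,0,0,0,-0.14,1],
    [0,0,0,0,0,-0.14,1],
  ],
  force=55,
)

```text
time_s: 12.7
position: [0.438, 0.2591, 0.1579]
tcp_rot: [-0.0, 0.944, 0.329, -0.0]
contact_force: [0.5, 0.2, -3.0]
width: 0.126
grip_force: 54.8
```

Request:
send_rows(
  rows=[
    [0,0,0,0,0,-0.14,1],
    [0,0,0,0,0,-0.14,1],
    [0,0,0,0,0,-0.14,1],
    [0,0,0,0,0,-0.14,1],
    [0,0,0,0,0,-0.14,1],
    [0,0,0,0,0,-0.14,1],
    [0,0,0,0,0,-0.045,1],
    [-0.03,0,0,0,0,0,1],
    [-0.03,0,0,0,0,0,1],
    [-0.03,0,0,0,0,0,1],
  ],
)

```text
time_s: 13.7
position: [0.4359, 0.168, 0.1577]
tcp_rot: [-0.0, 0.714, 0.7, -0.0]
contact_force: [0.9, -1.1, -2.2]
width: 0.119
grip_force: 54.8
```

Request:
send_rows(
  rows=[
    [-0.03,0,0,0,0,0,1],
    [-0.03,0,0,0,0,0,1],
    [-0.03,0,0,0,0,0,1],
    [-0.012,0,0,0,0,0,1],
    [0,0,0,0,0,0,1],
    [0,0,0,0,0,0,1],
  ],
)

```text
time_s: 14.3
position: [0.4343, 0.068, 0.158]
tcp_rot: [-0.0, 0.714, 0.7, -0.0]
contact_force: [0.2, 0.2, -2.9]
width: 0.124
grip_force: 54.8
```

```bash
python3 - <<'E'
from rows import *
import pickle
p,r=cur();print(p,r.as_matrix()[:,1],r.as_matrix()[:,2],robot.state()["width"],robot.state()["joints"])
t=robot.get_image("top");s=robot.get_image("scene");pickle.dump((t,s),open("p2.pkl","wb"))
A=cv2.resize(t["pixels"][105:255,180:280],(400,600),interpolation=cv2.INTER_CUBIC)
B=cv2.resize(s["pixels"][150:250,290:390],(400,400),interpolation=cv2.INTER_CUBIC)
cv2.imwrite("pics/c3.png",np.hstack([A,np.vstack([B,np.zeros((200,400,3),np.uint8)])]))
E
```

```text
[0.4343467  0.06800472 0.15799136] [ 9.99801906e-01 -1.99027478e-02 -1.73491488e-04] [-1.70900881e-04  1.31864066e-04 -9.99999977e-01] 0.1244915614750413 [-1.0010759   0.0365425   0.73116344  2.15894216 -0.03008406  0.95578576
 -0.27278429]
```

View pics/c3.png

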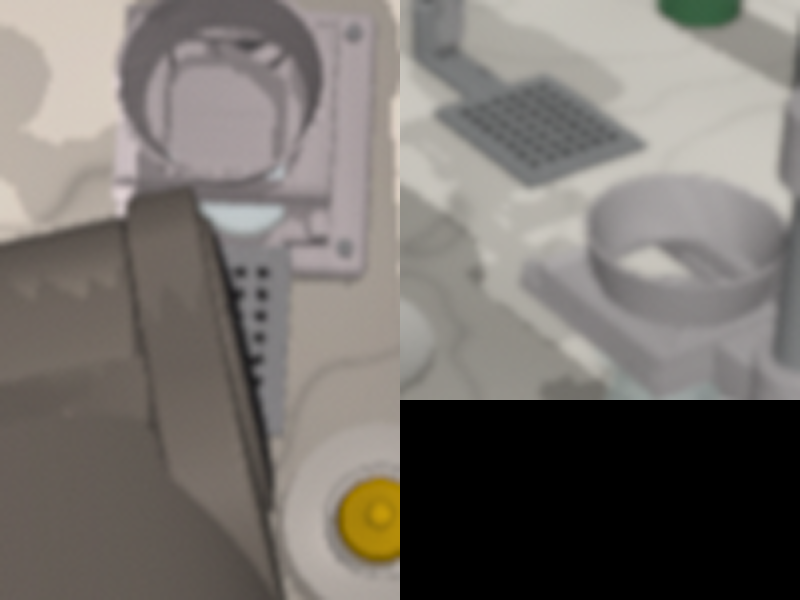

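The scene view shows the held plate clear of everything, with corners near (299,178), (326,169), (351,187), (323,197). I'll fit the held strainer and the press in the same views.

```bash
python3 - <<'E'
from rows import *
import pickle
t,s=pickle.load(open("p2.pkl","rb")); T,S=pickle.load(open("p0.pkl","rb"))
z=.186
f=lambda u,v:(290+(u-400+.5)/4-.5,150+(v+.5)/4-.5)
c=np.array([ray_z(s,f(u,v),z) for u,v in[(437,113),(543,75),(645,147),(531,187)]]);print(c.round(4).tolist(),c.mean(0))
E4=[("rear",(.052,.045),(.052,-.045)),("y+",(-.052,.045),(.052,.045)),("y-",(-.052,-.045),(.052,-.045)),("fr",(-.052,.045),(-.052,.02))]
it=[(n+"S",s,seg((*a,z),(*b,z))) for n,a,b in E4]
q0=[c[:,0].mean(),c[:,1].mean(),-.02]
print(icp(it,q0))
tt=[("y-T",t,seg((-.04,-.045,z),(.04,-.045,z))),("rearT",t,seg((.052,-.02,z),(.052,-.042,z),8))]
print(icp(it+tt,q0))
# press, more edges
rim=circ((0,0,.191),.060); ri=circ((0,0,.191),.056)
P=lambda p,k:[("rim"+k,p,rim),("ri"+k,p,ri),("base-"+k,p,seg((-.057,-.082,.014),(.127,-.082,.014))),("hous-"+k,p,seg((-.055,-.061,.155),(.057,-.061,.155)))]
hf=[("housfT",t,seg((-.055,-.055,.155),(-.055,.0,.155)))]
print("press");
print(icp(P(T,"T"),[.695,.0625,-.02],w=(2,2,1.5)));print(icp(P(s,"S"),[.695,.0625,-.02],w=(2,2,1.5)));print(icp(P(t,"T")+P(s,"S"),[.695,.0625,-.02],w=(2,2,1.5)))
E
```

```text
[[0.5007, 0.0241, 0.186], [0.4973, 0.1103, 0.186], [0.6037, 0.1079, 0.186], [0.6031, 0.021, 0.186]] [0.55120634 0.0658109  0.186     ]
  rearS 25 med -0.30 std 0.27
  y+S 25 med -0.49 std 0.27
  y-S 25 med 0.38 std 0.30
  frS 25 med 0.37 std 0.25
[0.5521315  0.06535669 0.01949735]
  rearS 25 med -0.18 std 0.20
  y+S 25 med -0.86 std 0.24
  y-S 25 med 0.19 std 0.25
  frS 25 med 0.48 std 0.26
  y-T 24 med 0.14 std 0.40
  rearT 8 med -1.99 std 1.52
[0.55243056 0.06413033 0.0120305 ]
press
  rimT 44 med -0.32 std 0.70
  riT 50 med 0.34 std 0.77
  base-T 19 med 0.13 std 0.83
  hous-T 12 med -0.64 std 0.87
[0.69675847 0.06106925 0.03514784]
  rimS 56 med -0.12 std 0.68
  riS 50 med 0.89 std 0.68
  base-S 25 med 0.46 std 0.29
  hous-S 25 med -0.18 std 0.29
[ 0.6947777   0.0638582  -0.03892648]
  rimT 41 med -0.88 std 0.59
  riT 51 med 0.62 std 0.92
  base-T 23 med -0.38 std 0.40
  hous-T 14 med 0.11 std 0.84
  rimS 50 med -0.24 std 0.76
  riS 46 med 0.46 std 0.70
  base-S 25 med 0.49 std 0.18
  hous-S 25 med -0.37 std 0.20
[ 0.69333034  0.06335418 -0.02072976]
```

Request:
send_rows(
  rows=[
    [0,0.013,0,0,0,0,1],
    [0,0.012,0,0,0,0,1],
    [0,0,0.015,0,0,0,1],
    [0,0,0.015,0,0,0,1],
    [0,0,0.006,0,0,0,1],
    [0,0,0,0,0,0,1],
    [0,0,0,0,0,0,1],
  ],
)

```text
time_s: 15.1
position: [0.4596, 0.0672, 0.1224]
tcp_rot: [0.0, 0.714, 0.7, -0.0]
contact_force: [0.4, -0.2, -2.8]
width: 0.125
grip_force: 54.8
```

Request:
send_rows(
  rows=[
    [0,0,0.002,0,0,0,1],
    [0,0,0,0,0,0,1],
  ],
)

```text
time_s: 15.3
position: [0.4596, 0.0671, 0.1203]
tcp_rot: [-0.0, 0.714, 0.7, 0.0]
contact_force: [-0.2, -0.4, -2.5]
width: 0.123
grip_force: 54.8
```

Request:
send_rows(
  rows=[
    [0,0,0.0015,0,0,0,1],
    [0,0,0,0,0,0,1],
  ],
)

```text
time_s: 15.5
position: [0.4594, 0.067, 0.1186]
tcp_rot: [-0.0, 0.714, 0.7, 0.0]
contact_force: [-0.4, 0.4, -3.1]
width: 0.124
grip_force: 54.8
```

Request:
send_rows(
  rows=[
    [0,0,0.0015,0,0,0,1],
    [0,0,0,0,0,0,1],
  ],
)

```text
time_s: 15.7
position: [0.4593, 0.0669, 0.1169]
tcp_rot: [-0.0, 0.714, 0.7, -0.0]
contact_force: [0.1, 0.1, -2.6]
width: 0.122
grip_force: 54.8
```

Request:
send_rows(
  rows=[
    [0,0,0.001,0,0,0,1],
    [0,0,0,0,0,0,1],
  ],
)

```text
time_s: 15.9
position: [0.4594, 0.0669, 0.116]
tcp_rot: [-0.0, 0.714, 0.7, -0.0]
contact_force: [-1.2, 0.5, -1.2]
width: 0.124
grip_force: 54.8
```

Request:
send_rows(
  rows=[
    [0,0,0.001,0,0,0,1],
    [0,0,0,0,0,0,1],
  ],
)

```text
time_s: 16.1
position: [0.4595, 0.0669, 0.1151]
tcp_rot: [0.0, 0.714, 0.7, 0.0]
contact_force: [-4.8, -0.1, 5.1]
width: 0.123
grip_force: 54.9
```

Request:
send_rows(
  rows=[
    [0,0,0.001,0,0,0,1],
    [0,0,0,0,0,0,1],
  ],
)

```text
time_s: 16.3
position: [0.4596, 0.0669, 0.1142]
tcp_rot: [0.0, 0.714, 0.7, 0.0]
contact_force: [-5.8, -0.1, 7.1]
width: 0.129
grip_force: 55.0
```

Request:
send_rows(
  rows=[
    [0,0,-0.003,0,0,0,1],
    [0,0.006,0,0,0,0,1],
    [0,0.006,0,0,0,0,1],
    [0,0.006,0,0,0,0,1],
    [0,0,0,0,0,0,1],
  ],
)

```text
time_s: 16.8
position: [0.4783, 0.0664, 0.1169]
tcp_rot: [0.0, 0.714, 0.7, -0.0]
contact_force: [-0.6, -0.0, -2.7]
width: 0.125
grip_force: 54.8
```

Request:
send_rows(
  rows=[
    [0,0.005,0,0,0,0,1],
    [0,0.005,0,0,0,0,1],
    [0,0.005,0,0,0,0,1],
    [0,0,0,0,0,0,1],
  ],
)

```text
time_s: 17.2
position: [0.4931, 0.0662, 0.1171]
tcp_rot: [0.0, 0.714, 0.7, 0.0]
contact_force: [0.9, 0.5, -4.0]
width: 0.125
grip_force: 54.8
```

Request:
send_rows(
  rows=[
    [0,0.01,0,0,0,0,1],
    [0,0.01,0,0,0,0,1],
    [0,0.01,0,0,0,0,1],
    [0,0,0,0,0,0,1],
  ],
)

```text
time_s: 17.6
position: [0.524, 0.0655, 0.117]
tcp_rot: [0.001, 0.714, 0.7, -0.0]
contact_force: [-0.9, -1.4, -2.1]
width: 0.125
grip_force: 54.8
```

Request:
send_rows(
  rows=[
    [0,0.01,0,0,0,0,1],
    [0,0.01,0,0,0,0,1],
    [0,0.01,0,0,0,0,1],
    [0,0.01,0,0,0,0,1],
    [0,0,0,0,0,0,1],
  ],
)

```text
time_s: 18.1
position: [0.5638, 0.0647, 0.117]
tcp_rot: [0.0, 0.714, 0.7, -0.0]
contact_force: [-0.1, 0.2, -2.9]
width: 0.125
grip_force: 54.8
```

Request:
send_rows(
  rows=[
    [0,0.005,0,0,0,0,1],
    [0,0.003,0,0,0,0,1],
    [0,0,0,0,0,0,1],
  ],
)

```text
time_s: 18.4
position: [0.5707, 0.0647, 0.117]
tcp_rot: [0.0, 0.714, 0.7, 0.0]
contact_force: [-0.3, 0.6, -0.9]
width: 0.125
grip_force: 54.8
```

Request:
send_rows(
  rows=[
    [0,0.002,0,0,0,0,1],
    [0,0.002,0,0,0,0,1],
    [0,0,0,0,0,0,1],
  ],
)

```text
time_s: 18.7
position: [0.5746, 0.0647, 0.1171]
tcp_rot: [0.0, 0.714, 0.7, 0.0]
contact_force: [-0.3, 0.0, -2.6]
width: 0.123
grip_force: 54.8
```

Request:
send_rows(
  rows=[
    [0,0.002,0,0,0,0,1],
    [0,0,0,0,0,0,1],
  ],
)

```text
time_s: 18.9
position: [0.5766, 0.0646, 0.1171]
tcp_rot: [0.0, 0.714, 0.7, 0.0]
contact_force: [0.2, -0.1, -2.9]
width: 0.126
grip_force: 54.8
```

Request:
send_rows(
  rows=[
    [0,0.002,0,0,0,0,1],
    [0,0,0,0,0,0,1],
  ],
)

```text
time_s: 19.1
position: [0.5777, 0.0647, 0.1167]
tcp_rot: [-0.001, 0.714, 0.7, -0.001]
contact_force: [-4.7, -0.1, -0.8]
width: 0.123
grip_force: 54.8
```

Request:
send_rows(
  rows=[
    [0,0.002,0,0,0,0,1],
    [0,0,0,0,0,0,1],
  ],
)

```text
time_s: 19.3
position: [0.5776, 0.065, 0.1162]
tcp_rot: [-0.002, 0.714, 0.7, -0.002]
contact_force: [-18.8, 4.5, 5.6]
width: 0.121
grip_force: 54.9
```

Request:
send_rows(
  rows=[
    [0,-0.002,0.0005,0,0,0,1],
    [0,0,0,0,0,0,1],
  ],
)

```text
time_s: 19.5
position: [0.5777, 0.0647, 0.1163]
tcp_rot: [-0.001, 0.714, 0.7, -0.0]
contact_force: [-5.2, 2.3, -1.0]
width: 0.12
grip_force: 54.9
```

Request:
send_rows(
  rows=[
    [0,0,0,0,0,0,0.6],
    [0,0,0,0,0,0,0.5],
    [0,0,0,0,0,0,0.4],
    [0,0,0,0,0,0,0.3],
    [0,0,0,0,0,0,0.3],
    [0,0,0,0,0,0,0.3],
  ],
)

```text
time_s: 20.1
position: [0.5785, 0.0645, 0.1166]
tcp_rot: [0.0, 0.714, 0.7, 0.0]
contact_force: [-0.8, 0.1, 0.9]
width: 0.348
grip_force: 0.0
```

The back stop was reached and the strainer is released. I'll rise, and locate the reamer axis from both views.

Request:
send_rows(
  rows=[
    [0,0,-0.015,0,0,0,0.3],
    [0,0,-0.035,0,0,0,0.3],
    [0,0,-0.04,0,0,0,0.3],
    [0,0,-0.04,0,0,0,0.3],
    [0,0,-0.02,0,0,0,0.3],
  ],
)

```text
time_s: 20.6
position: [0.5795, 0.0641, 0.271]
tcp_rot: [0.001, 0.714, 0.7, 0.002]
contact_force: [-0.3, -0.5, -0.5]
width: 0.35
grip_force: 0.0
```

```bash
python3 - <<'E'
from rows import *
import pickle
T,S=pickle.load(open("p0.pkl","rb"))
k=1/1.42857
for n,(u,v),z in[("mud sh",(493,331),.093),("ream sh",(541,331),.093),("dip sh",(590,330),.093),("ream bead",(557,322),.190),("mud top",(507,321),.205)]:
    print("T",n,ray_z(T,(u*k-.15,v*k-.15),z).round(4))
for n,(u,v),z in[("ream sh",(272,346),.093),("ream bead",(268,299),.190),("dip sh",(228,365),.093),("mud sh",(314,330),.093)]:
    print("S",n,ray_z(S,(u*k-.15,v*k-.15),z).round(4))
p,r=cur();print(p,r.as_matrix()[:,1])
t=robot.get_image("top");s=robot.get_image("scene");pickle.dump((t,s),open("p3.pkl","wb"))
A=cv2.resize(t["pixels"][95:215,170:290],(400,400),interpolation=cv2.INTER_CUBIC)
B=cv2.resize(T["pixels"][205:265,310:440],(800,369),interpolation=cv2.INTER_CUBIC)[:,:]
C=cv2.resize(s["pixels"][180:260,310:400],(225,200),interpolation=cv2.INTER_CUBIC)
D=cv2.resize(s["pixels"][195:295,130:260],(260,200),interpolation=cv2.INTER_CUBIC)
E=cv2.resize(t["pixels"][95:215,170:290],(200,200),interpolation=cv2.INTER_CUBIC)
cv2.imwrite("pics/c4.png",np.vstack([B,np.hstack([C,D,E,np.zeros((200,115,3),np.uint8)])]))
E
```

```text
T mud sh [ 0.4774 -0.1973  0.093 ]
T ream sh [ 0.4793 -0.2761  0.093 ]
T dip sh [ 0.4829 -0.3569  0.093 ]
T ream bead [ 0.4784 -0.2746  0.19  ]
T mud top [ 0.4755 -0.1976  0.205 ]
S ream sh [ 0.4807 -0.2743  0.093 ]
S ream bead [ 0.4862 -0.2748  0.19  ]
S dip sh [ 0.4889 -0.3556  0.093 ]
S mud sh [ 0.478  -0.1941  0.093 ]
[0.57949659 0.06405794 0.27099858] [ 0.99977507 -0.02085849  0.00383811]
```

View pics/c4.png

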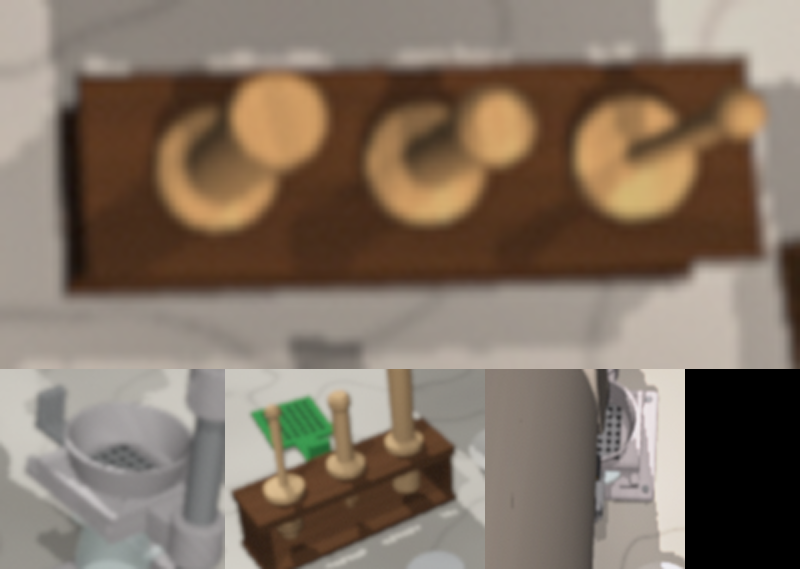

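The strainer's perforated plate shows through the hopper, so it is in. The middle tool, with the medium handle and end bead, is the reamer, axis at about (0.480, -0.2755). The muddler is on the left and the dipper on the right. Moving to the reamer now.

Request:
send_rows(
  rows=[
    [-0.02,-0.006,0,0,0,0,-0.1],
    [-0.04,-0.011,0,0,0,0,-0.1],
    [-0.04,-0.011,0,0,0,0,-0.1],
    [-0.04,-0.011,0,0,0,0,-0.1],
    [-0.04,-0.011,0,0,0,0,-0.1],
    [-0.04,-0.011,0,0,0,0,-0.1],
    [-0.04,-0.011,0,0,0,0,-0.1],
    [-0.04,-0.011,0,0,0,0,-0.1],
    [-0.04,-0.01,0,0,0,0,-0.1],
    [0,0,0,0,0,0,-0.1],
  ],
)

```text
time_s: 21.7
position: [0.4749, -0.2794, 0.2665]
tcp_rot: [0.0, 0.717, 0.697, -0.001]
contact_force: [-0.7, 0.0, 0.6]
width: 0.549
grip_force: 0.0
```

```bash
python3 - <<'E'
from rows import *
p,r=cur();print(p,r.as_matrix().round(4).tolist(),robot.state()["joints"],robot.state()["width"])
rel([.480,-.2755,.086],down(-.02),1)
E
```

```text
[ 0.47489623 -0.27936653  0.26653601] [[0.028, 0.9996, -0.0009], [0.9996, -0.028, -0.0013], [-0.0013, -0.0008, -1.0]] [-0.39575356  0.20413661  0.95535015  1.80897771 -0.17561245  1.21876188
  0.58279782] 0.54861271297749
total tool shift [0.0042 0.0051 0.1805] turn [-0.0008  0.0013 -0.008 ]
```

Request:
send_rows(
  rows=[
    [0.004,0.005,0,0,0.001,-0.008,-0.1],
    [0,0,0.03,0,0,0,-0.1],
    [0,0,0.035,0,0,0,-0.1],
    [0,0,0.035,0,0,0,-0.1],
    [0,0,0.035,0,0,0,-0.1],
    [0,0,0.025,0,0,0,-0.1],
    [0,0,0.015,0,0,0,-0.1],
    [0,0,0.005,0,0,0,-0.1],
    [0,0,0,0,0,0,-0.1],
  ],
  force=30,
)

```text
time_s: 22.6
position: [0.4839, -0.2691, 0.0866]
tcp_rot: [-0.001, 0.711, 0.703, 0.0]
contact_force: [0.5, -0.2, 0.2]
width: 0.552
grip_force: 0.0
```

Request:
send_rows(
  rows=[
    [0,0,0,0,0,0,0.5],
    [0,0,0,0,0,0,1],
    [0,0,0,0,0,0,1],
    [0,0,0,0,0,0,1],
    [0,0,0,0,0,0,1],
    [0,0,0,0,0,0,1],
    [0,0,0,0,0,0,1],
  ],
)

```text
time_s: 23.3
position: [0.4838, -0.2696, 0.0869]
tcp_rot: [-0.0, 0.711, 0.703, 0.0]
contact_force: [-1.6, 0.6, 6.5]
width: 0.277
grip_force: 30.0
```

The closed width is 26 mm where 22 mm was expected, and the TCP is about 4 mm and 6 mm off the axis, so the reamer is probably skewed in its hole. I'll open, re-centre and grip again.

Request:
send_rows(
  rows=[
    [0,0,0,0,0,0,0.3],
    [0,0,0,0,0,0,-0.1],
    [0,0,0,0,0,0,-0.1],
    [0,0,0,0,0,0,-0.1],
    [-0.006,-0.004,-0.004,0,0,0,-0.1],
    [0,0,0,0,0,0,-0.1],
    [0,0,0,0,0,0,-0.1],
  ],
)

```text
time_s: 24.0
position: [0.4795, -0.2758, 0.0907]
tcp_rot: [-0.0, 0.712, 0.703, 0.0]
contact_force: [-1.5, -0.1, 0.3]
width: 0.553
grip_force: 0.0
```

```bash
python3 - <<'E'
from rows import *
import pickle
T,S=pickle.load(open("p0.pkl","rb"))
s=robot.get_image("scene");t=robot.get_image("top");p,r=cur();print(p,r.as_matrix()[:,2],robot.state()["width"])
C=cv2.resize(s["pixels"][150:290,110:270],(686,600),interpolation=cv2.INTER_CUBIC)
for k in(0,.036):
    u=(proj(s,p-r.apply([0,0,k]))[0]-[110,150])*4.2857; cv2.circle(C,tuple(int(x) for x in u),3,(0,0,255) if k==0 else (255,0,0),-1)
cv2.imwrite("pics/c5.png",C)
E
```

```text
[ 0.47963993 -0.27543487  0.09055322] [ 1.22842364e-04  1.00619291e-03 -9.99999486e-01] 0.5522079575289893
```

View pics/c5.png

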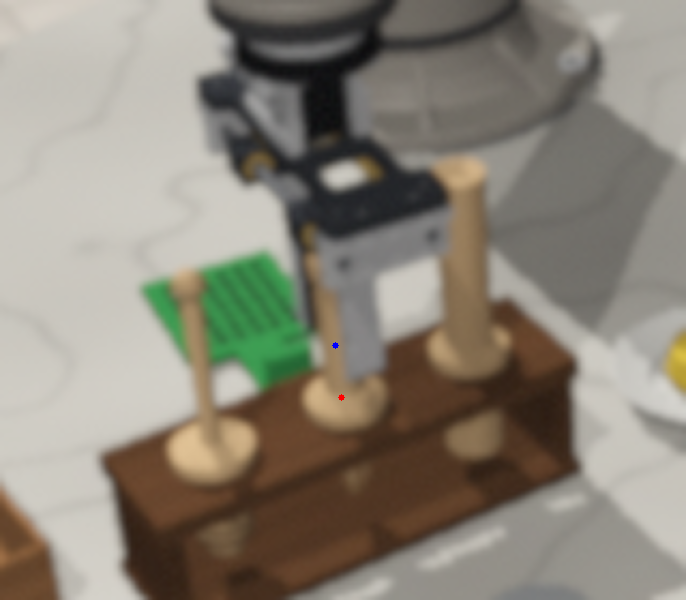

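The view shows the fingers straddling the reamer handle above its shoulder, front tip at about (365,377), clear of the muddler and dipper. Closing.

Request:
send_rows(
  rows=[
    [0,0,0,0,0,0,0.4],
    [0,0,0,0,0,0,0.6],
    [0,0,0,0,0,0,1],
    [0,0,0,0,0,0,1],
    [0,0,0,0,0,0,1],
    [0,0,0,0,0,0,1],
    [0,0,0,0,0,0,1],
    [0,0,0,0,0,0,1],
  ],
)

```text
time_s: 24.9
position: [0.4796, -0.2754, 0.0906]
tcp_rot: [-0.0, 0.711, 0.703, 0.0]
contact_force: [-0.0, 0.3, -0.6]
width: 0.271
grip_force: 30.0
```

Request:
send_rows(
  rows=[
    [0,0,0,0,0,0,0.2],
    [0,0,0,0,0,0,0.2],
    [0,0,-0.01,0,0,0,0.2],
    [0,0,0,0,0,0,0.6],
    [0,0,0,0,0,0,1],
    [0,0,0,0,0,0,1],
    [0,0,0,0,0,0,1],
    [0,0,0,0,0,0,1],
    [0,0,0,0,0,0,1],
  ],
)

```text
time_s: 25.8
position: [0.48, -0.2757, 0.1009]
tcp_rot: [0.0, 0.711, 0.703, 0.001]
contact_force: [-0.2, 0.3, 7.3]
width: 0.279
grip_force: 30.0
```

Request:
send_rows(
  rows=[
    [0,0,0,0,0,0,1],
    [0,0,-0.01,0,0,0,1],
    [0,0,-0.015,0,0,0,1],
    [0,0,-0.02,0,0,0,1],
    [0,0,-0.025,0,0,0,1],
    [0,0,-0.025,0,0,0,1],
    [0,0,-0.025,0,0,0,1],
    [0,0,-0.02,0,0,0,1],
    [0,0,-0.01,0,0,0,1],
    [0,0,0,0,0,0,1],
  ],
  force=45,
)

```text
time_s: 26.8
position: [0.4801, -0.2758, 0.2519]
tcp_rot: [0.0, 0.711, 0.703, 0.001]
contact_force: [0.4, 0.1, -1.4]
width: 0.272
grip_force: 45.0
```

```bash
python3 - <<'E'
from rows import *
import pickle
T,S=pickle.load(open("p0.pkl","rb"))
s=robot.get_image("scene");p,r=cur();print(p,robot.state()["width"])
m=cv2.absdiff(s["pixels"],S["pixels"]).max(2)>25
# expected reamer point if held as gripped: TCP z at grip .1009, point then .023 -> .078 below TCP
q=p-[0,0,.078]; print("pt exp",proj(s,q),"shoulder exp",proj(s,q+[0,0,.066]))
C=cv2.resize(s["pixels"][120:280,120:260],(525,600),interpolation=cv2.INTER_CUBIC)
for k in(0,.066,.167):
    u=(proj(s,q+[0,0,k])[0]-[120,120])*3.75; cv2.circle(C,tuple(int(x) for x in u),2,(0,0,255),-1)
cv2.imwrite("pics/c6.png",C)
E
```

```text
[ 0.47972446 -0.27546099  0.25079184] 0.2722577700571201
pt exp [[186.64821014 214.17272716]] shoulder exp [[184.03630942 189.64072376]]
```

View pics/c6.png

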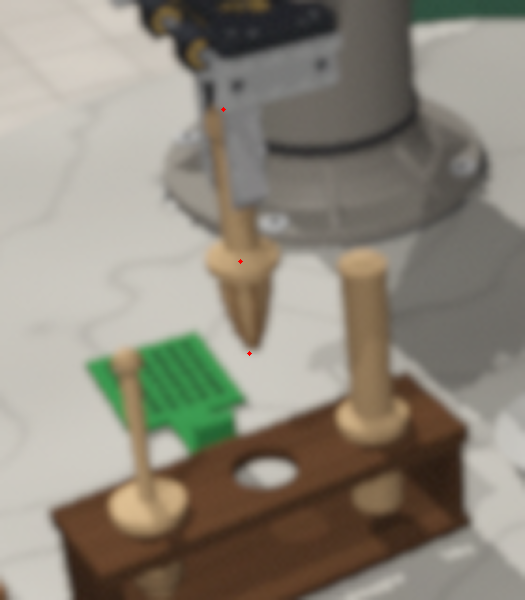

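The reamer is held upright and its point is at crop (250,350), as predicted. It is clear of the rack, and the other two tools are undisturbed. Now I carry it to the hopper and tilt.

Request:
send_rows(
  rows=[
    [0.02,0,-0.02,0,0,0,1],
    [0.03,0.01,-0.02,0,0,0,1],
    [0.035,0.014,-0.02,0,0,0,1],
    [0.035,0.014,-0.01,0,0,0,1],
    [0.035,0.014,-0.01,0,0,0,1],
    [0.035,0.014,0,0,0,0,1],
    [0.035,0.014,0,0,0,0,1],
    [0.035,0.014,0,0,0,0,1],
    [0.035,0.014,0,0,0,0,1],
    [0.02,0.006,0,0,0,0,1],
  ],
)

```text
time_s: 27.85
position: [0.5977, 0.0413, 0.3291]
tcp_rot: [-0.001, 0.71, 0.704, -0.001]
contact_force: [0.0, 0.0, -0.3]
width: 0.269
grip_force: 45.0
```

Request:
send_rows(
  rows=[
    [0.015,0,0,-0.05,0,0,1],
    [0.01,0,0,-0.09,0,0,1],
    [0,0,0,-0.1,0,0,1],
    [0,0,0,-0.1,0,0,1],
    [0,0,0,-0.1,0,0,1],
    [0,0,0,-0.1,0,0,1],
    [0,0,0,-0.1,0,0,1],
    [0,0,0,-0.09,0,0,1],
    [0,0,0,-0.05,0,0,1],
    [0,0,0,0,0,0,1],
  ],
)

```text
time_s: 28.85
position: [0.596, 0.0616, 0.3288]
tcp_rot: [0.27, 0.658, 0.65, 0.267]
contact_force: [-0.0, 0.1, -0.3]
width: 0.269
grip_force: 45.0
```

```bash
cat > fin.py <<'E'
from rows import *
p,r=cur();m=r.as_matrix();print(p,m.round(3).tolist(),robot.state()["joints"].round(2),robot.state()["width"])
pt=p+.078*m[:,2];print("point",pt,"tilt",np.degrees(np.arccos(-m[2,2])))
print("tool shift needed",m.T@(np.array([.695,.0632,.233])-pt))
E
python3 fin.py
```

```text
[0.59602104 0.06164779 0.32876018] [[0.012, 0.712, 0.702], [1.0, -0.008, -0.009], [-0.0, 0.702, -0.712]] [-0.87 -0.3   0.37  2.27  0.86  0.59 -1.08] 0.2685725122045575
point [0.65078778 0.06094202 0.27322546] tilt 44.60345923539711
tool shift needed [0.00282523 0.00321089 0.0596625 ]
```

Request:
send_rows(
  rows=[
    [0.001,0.001,0.008,0,0,0,1],
    [0.001,0.001,0.013,0,0,0,1],
    [0.001,0.001,0.015,0,0,0,1],
    [0,0,0.013,0,0,0,1],
    [0,0,0.008,0,0,0,1],
    [0,0,0.003,0,0,0,1],
    [0,0,0,0,0,0,1],
    [0,0,0,0,0,0,1],
    [0,0,0,0,0,0,1],
  ],
)

```text
time_s: 29.75
position: [0.642, 0.0655, 0.2908]
tcp_rot: [0.27, 0.658, 0.65, 0.268]
contact_force: [0.0, 0.6, 0.1]
width: 0.271
grip_force: 45.0
```

```bash
cat >> fin.py <<'E'
import pickle
_,S=pickle.load(open("p0.pkl","rb"));s=robot.get_image("scene");t=robot.get_image("top")
for n,i in(("scene",s),("top",t)):
    print(n,"expected point px",proj(i,pt),"shoulder",proj(i,pt-.066*m[:,2]))
    print([(d["xy"],round(d["p"],2)) for d in robot.place_of(i,"reamer")],[(d["bbox"],round(d["p"],2)) for d in robot.cut_out(i,"reamer")])
# wood-coloured pixels near the hopper
hsv=cv2.cvtColor(s["pixels"],cv2.COLOR_BGR2HSV); w=cv2.inRange(hsv,(8,70,60),(25,255,255))[140:235,300:420]
ys,xs=np.nonzero(w);print("scene wood",len(xs),xs.min()+300,xs.max()+300,ys.min()+140,ys.max()+140)
print("\n".join("".join("#" if v else "." for v in row) for row in w[10:80:2,10:110:1]))
E
python3 fin.py
```

```text
[0.64204002 0.06552768 0.29082321] [[0.012, 0.711, 0.704], [1.0, -0.01, -0.007], [0.001, 0.704, -0.711]] [-0.85 -0.14  0.45  2.25  0.91  0.42 -1.13] 0.2714249346144096
point [0.69691708 0.06495114 0.23539599] tilt 44.71581502173849
tool shift needed [-0.00177744 -0.00303128  0.00036679]
scene expected point px [[364.24345697 190.76244607]] shoulder [[352.80078488 163.98395669]]
[([362.8, 192.2], 0.98), ([359.5, 226.2], 0.16)] [([331.0, 125.6, 40.2, 63.9], 0.74), ([323.3, 185.5, 49.6, 32.5], 0.52)]
top expected point px [[230.92789506 114.7419638 ]] shoulder [[227.42281725 126.74648915]]
[] []
scene wood 512 338 365 140 188
..................................#########.........................................................
...................................#########........................................................
....................................#########.......................................................
....................................#########.......................................................
.....................................##############..............
[... 2365 characters left out ...]
..............................................................................................
....................................................................................................
....................................................................................................
....................................................................................................
....................................................................................................
....................................................................................................
....................................................................................................
```

The reamer point shows at about (364,189) in the scene view against (364,191) expected. It is tilted 44.7° and about 44 mm above the rim on the hopper axis, so I'm handing in.

```bash
python3 -c "
from bench import robot
print(robot.state()['qvel'].round(4),robot.state()['contact_force']); print(robot.hand_in())"
```

```text
[ 0.001   0.0039  0.0008  0.0003 -0.0015 -0.0002  0.0002] [ 0.28879939  0.23851575 -0.3305432 ]
the job is handed in; nothing more can be done
None
```

The strainer is home against the back stop and let go, and the reamer is held point down at about 45° over the middle of the hopper, roughly 44 mm above the rim; the job is handed in, but no verdict came back.

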